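# Make up two nest-box kits on their pocket boards

## Task

Make up the two nest-box kits from the stock on the bench. On the board with two pockets go the wooden entrance block with the small hole and the closed paint tin; on the board with three pockets go the entrance block with the large hole, the cork sanding block and the turned wooden perch. Put each thing in the pocket of its own shape, flat on the pocket's floor, blocks lying and tin and perch standing upright, and leave the pencil, the brush and the jar where they are.

Things in the scene. Friction and masses are not known exactly. Their poses are not given: they have to be found in the camera images.
- block_small_mid (a point): Entrance block with the SMALL hole: plywood slab 80 x 54 x 24 mm (x, y, z), lying flat and loose, with an upright through hole of 26 mm diameter at its middle. The point is its centre, in the hole, 12 mm above its underside; x along the 80 mm, z up. Grip it across the 54 mm (y). About 70 g.
- block_large_mid (a point): Entrance block with the LARGE hole: the same plywood slab 80 x 54 x 24 mm, but with a hole of 40 mm diameter. The point is its centre, in the hole, 12 mm above its underside; x along the 80 mm, z up. Grip it across the 54 mm (y), outside. About 70 g.
- perch_mid (a point): Perch: turned wooden peg, 60 mm tall, standing on a round foot 34 mm in diameter and 12 mm high; above that, from 16 mm up, a plain round stem 20 mm in diameter to the top. Loose. The point is on its axis, 30 mm above its underside; z up. About 30 g.
- tin_mid (a point): Small closed round paint tin, steel with a pale label, 50 mm in diameter, 60 mm tall, standing, loose. The point is on its axis, 30 mm above its underside; z up. About 200 g.
- sander_mid (a point): Cork sanding block 78 x 34 x 30 mm (x, y, z), lying flat, loose. The point is its centre, 15 mm above its underside; x along the 78 mm, z up. Grip it across the 34 mm (y). About 50 g.
- board2: Kit board with TWO pockets: brown wood, 112 x 174 x 16 mm (x, y, z), fixed. Origin: centre of its underside, z up. Pockets lined with grey felt, 10 mm deep, floor 6 mm above the underside: oblong 96 (x) by 70 mm (y), centred at y +44 mm, for the entrance block, length along x; round, 66 mm diameter, at y -46 mm, for the tin (both at x 0).
- board3: Kit board with THREE pockets: brown wood, 112 x 230 x 16 mm (x, y, z), fixed. Origin: centre of its underside, z up. Pockets felt-lined, 10 mm deep, floor 6 mm above the underside, all at x 0: wide oblong 96 (x) by 70 mm (y) at y +72 mm, for the entrance block; narrow oblong 94 by 50 mm at y -10 mm, for the sanding block, lengths along x; round, 50 mm diameter, at y -82 mm, for the perch.
- pencil: Bystander: flat red carpenter's pencil, about 140 x 14 x 8 mm, lying loose on the bench among the stock, roughly pointing away from the robot (x along it). Origin at the middle of its underside. To be left alone.
- brush: Bystander: paint brush with a blue handle, 160 mm long, under 40 mm wide, lying loose among the stock with its length along x, handle towards the robot. To be left alone.
- jar: Bystander: closed glass jar with a steel cap, 64 mm in diameter, 75 mm tall, standing loose beside the boards. Origin at the centre of its underside. To be left alone.
Mind the look-alikes: they are no part of the job. Leave any blue look-alike of the part that bears perch_mid alone. What is shaped like the part that bears tin_mid but pink is not meant.

How it is judged:
By the outcome, as a careful person would: the job done as asked, in the order asked, and still so for the second after the job is handed in, with the robot touching nothing.
It also fails if it takes over 118 s, if anything falls off the work surface, if the arm or the gripper's body presses on something with over 40 N, if the wrist force passes 120 N, or if a joint passes its speed limit or range.

## Robot

A 6-joint arm with a two-finger parallel gripper is mounted at the origin on the work surface. World frame = base frame: x ahead of the robot, y to its left, z up, the work surface at z = 0. Lengths are in m, angles in rad, forces in N, time in s.
With the tool pointing down it reaches from about 0.4 to 0.825 m from the base axis. Payload 7 kg.
Tool frame: the origin (TCP) lies at the very end of the fingers, on their centre line; the grasp point (between the pads) lies 19 mm behind it; z points along the fingers, y is the line along which they close (so a half turn about z gives the same grasp; the last joint's range is limited). The gripper opens to 88 mm and grips with 3 to 60 N. Pads are 19 mm wide; open, the fingers measure 130 mm over their backs; the gripper's body (78 mm by 193 mm) begins 47 mm behind the grasp point.
Start: joints at [1.556, 0.359, 0.012, 0, -1.224, -0.288], TCP at [0.201, 0.644, 0.227] pointing down, gripper open.
Joint ranges: [-3.07, 3.07], [-1.43, 2.12], [-1.02, 1.25], [-3.03, 1.67], [-3.05, -0], [-3.03, 3.03]. Speed limits (rad/s): [2.39, 2.39, 3.01, 3.14, 3.14, 3.14].

## Interface

Orientations are given as a unit quaternion [x, y, z, w].
In Python, from rig import ctrl gives the robot as it stands. The module is installed in compiled form; this text tells all that it offers.
- The arm moves only by the tool drive_tool, never from a script. Its argument "commands" is a list that holds one entry, the list of rows, each a list of 7 numbers: the turn, a rotation vector about the tool's x, y, z in degrees, then the shift along the tool's x, y, z in mm, then the finger opening in mm, from 0 to 87.6. In form: [[[wx, wy, wz, tx, ty, tz, grip], ...]]. A call has 1 to 5 rows; each row shifts and turns the commanded pose from where the row before left it, along the tool's axes as they then stand; what a row does not reach is not made up. A row lasts 1/10 s, in which the tool goes at most 50 mm and 8.59 degrees, less where a joint would pass 70% of its speed; a pose out of reach is approached as far as the arm can. A call with a gripper value outside its range is refused whole. The fingers move at their own pace and stop on an object; the grip force is fixed at half the most. Time passes only in rows, so rows that do not move let the fingers close. It gives the time, the measured TCP pose, the force, the opening and the grip force at its end, in the units of the state.
- ctrl.observe(): the state, without advancing time (a new reading comes with each control period).
- ctrl.snapshot(name): name is "side" or "top"; returns a dict with "img" (420x560x3 uint8, red, green, blue), "depth" (420x560 float32, m along the optical axis (not along the pixel's ray), 0 where there is no reading), "fovy" (degrees; the focal length in pixels is half the picture's height over the tangent of half this angle, whatever the lens; pixels are square), "cx", "cy" (the principal point, pixels), "rvec" (rotation vector, rad) and "tvec" (3), from world to camera coordinates, as OpenCV has them. Camera axes: x right, y down, z forward; pixel columns grow to the right and rows downward; lengths in m; the calibration is good to about 2 mm. A picture is of the moment at which its call begins.
- ctrl.hand_in(): hands the job in; it is judged then, once.
The state is a dict: "time": time; "joints": joint angles; "dq": joint speeds; "joint_efforts": joint torques, N m; "eef_pos": TCP position; "tool_rot": TCP orientation; "force": force on the tool from outside, world axes, zero at the start; "wrist_torque": the same for the moment, N m; "finger_gap": finger opening in m; "gripper_force": force on a finger pad.
Only numpy, scipy, OpenCV 4.12 (cv2) and the standard library are available. Lean on these libraries where they do the work, as an engineer would, in place of code of your own. Each camera call takes 0.05 s, during which the arm holds its last target. There are 200 camera calls.

## Working session

There is one attempt and no reset: what is moved stays moved. The work goes in short steps, Python scripts to look and compute and a tool call to move; the robot and the scene stay as the last step left them, time stands still between calls to the robot, and variables do not carry over. Pictures are saved under pics/ and viewed, at most 14 in all, crops included, and the job is handed in when it is done.

Besides the shell and the picture viewer there is one more tool, called by a JSON object that holds its "op" and its "data". drive_tool: Moves the arm, as the interface text tells. Its arguments: {"type":"object","properties":{"commands":{"type":"array","items":{"type":"array","items":{"type":"array","items":{"type":"number"}}}}},"required":["commands"]}

```bash
mkdir -p pics; cat > h.py <<'E'
import numpy as np, cv2
from rig import ctrl
from scipy.spatial.transform import Rotation as R
def snap(n):
    s=ctrl.snapshot(n); f=210/np.tan(np.radians(s["fovy"])/2)
    d=s["depth"]; v,u=np.mgrid[0:420,0:560]
    P=np.stack([(u-s["cx"])/f*d,(v-s["cy"])/f*d,d],-1)
    Rm=cv2.Rodrigues(np.array(s["rvec"],float))[0]; t=np.array(s["tvec"],float).ravel()
    W=(P-t)@Rm; W[d==0]=np.nan
    return s,W
def save(img,n): cv2.imwrite("pics/"+n,cv2.cvtColor(img,cv2.COLOR_RGB2BGR))
E
python3 - <<'E'
from h import *
for n in("top","side"):
    s,W=snap(n); save(s["img"],n+"0.png"); np.savez(n+"0.npz",img=s["img"],W=W)
    print(n,s["fovy"],s["cx"],s["cy"],s["rvec"],s["tvec"],np.isnan(W[...,0]).mean())
o=ctrl.observe(); print(o); print(R.from_quat(o["tool_rot"]).as_matrix().round(3))
E
```

```text
top 52.573149574018665 280.84014905019677 215.7187702599671 [ 2.07923803 -2.14755396  0.15108389] [0.05243455 0.54925393 1.10748769] 0.003928571428571429
side 55.82913879732822 285.39133558602464 212.2688804460861 [ 0.88469371 -2.53624839  1.04098747] [0.44727211 0.28214674 0.73630467] 0.004009353741496599
{'time': 0.1, 'joints': array([ 1.55610176e+00,  3.59297067e-01,  1.11464489e-02, -3.00096735e-04,
       -1.22411804e+00, -2.88113184e-01]), 'dq': array([-0.00101205, -0.00245383,  0.00079031,  0.00254341,  0.00017436,
       -0.00165465]), 'joint_efforts': array([-7.58928672e-04, -5.84161127e+01,  2.93750274e+01,  7.01546609e+00,
        1.00862994e-02, -5.35588163e-05]), 'eef_pos': array([0.20117585, 0.64385598, 0.22572792]), 'tool_rot': array([ 9.88552327e-01, -1.50876554e-01, -3.94398550e-05,  7.48526029e-04]), 'force': array([0.52708264, 0.13460244, 0.11656463]), 'wrist_torque': array([-0.04841754, -0.03098208,  0.0311011 ]), 'gripper_force': 0.0, 'finger_gap': 0.08765071488740492}
[[ 0.954 -0.298 -0.   ]
 [-0.298 -0.954 -0.001]
 [ 0.     0.001 -1.   ]]
```

View pics/top0.png

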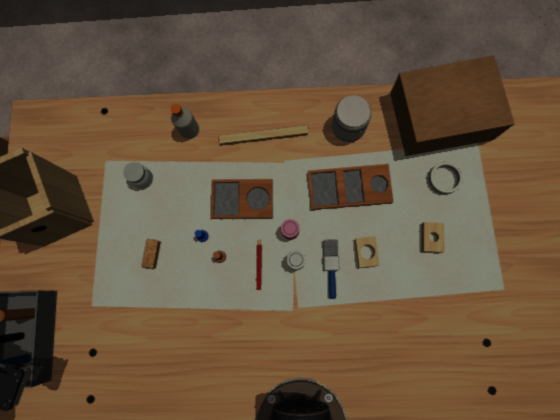

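View pics/side0.png

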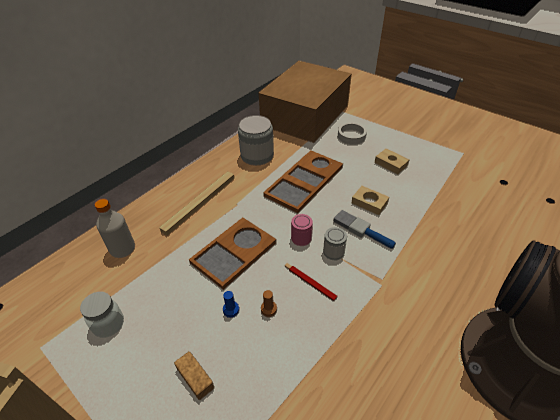

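The top view shows the small-hole block at about (433,237), the large-hole block (368,252), the tin (295,260), the sander (150,253) and the perch (219,256). board2 is at (242,199) and board3 at (350,187). The blue and pink look-alikes are at (201,235) and (290,229), the pencil at (259,265), the brush at (332,270) and the jar at (137,175).

```bash
cat > m.py <<'E'
from h import *
def comps(n,W,img,h0=.0045):
    x,y,z=W[...,0],W[...,1],W[...,2]
    ref=(x>.3)&(x<.85)&(abs(y)<.75)
    m=(ref&(z>h0)).astype(np.uint8)
    k,l,st,_=cv2.connectedComponentsWithStats(m)
    for i in range(1,k):
        if st[i,4]<25: continue
        q=W[l==i]; top=np.percentile(q[:,2],95)
        t=q[q[:,2]>top-.006]
        (c,wh,a)=cv2.minAreaRect((t[:,:2]*1000).astype(np.float32))
        print(n,"px",st[i,:4],"n",st[i,4],"top %.1f"%(top*1e3),"c",np.round(c,1),"wh",np.round(wh,1),"a %.1f"%a,"rgb",img[l==i].mean(0).round())
if __name__=="__main__":
    for n in("top","side"):
        d=np.load(n+"0.npz"); W=d["W"]; g=W[(W[...,0]>.35)&(W[...,0]<.75)&(abs(W[...,1])<.5)]
        print(n,"table z",np.round(np.percentile(g[:,2],[5,30,50,70])*1e3,1))
        comps(n,W,d["img"],np.median(g[:,2])+.005)
    print(np.load("top0.npz")["W"][385:400:14,[0,10,20,300]].round(3))
E
python3 m.py
```

```text
top table z [-3.  -0.2  1.4  3.4]
top px [395  92 119  64] n 5669 top 122.6 c [ 803.5 -443. ] wh [130.  261.7] a 8.0 rgb [65. 44. 25.]
top px [332  99  39  43] n 1325 top 112.5 c [ 812.4 -168.3] wh [74.6 88.2] a 0.6 rgb [83. 79. 70.]
top px [170 103  29  36] n 653 top 150.5 c [830.  301.3] wh [28.7 26.1] a 44.1 rgb [62. 49. 37.]
top px [219 125  89  20] n 805 top 21.7 c [799.5  80.9] wh [ 25.3 257.3] a 4.6 rgb [114.  95.  58.]
top px [  0 147  93  99] n 6041 top 222.8 c [621.8 642.8] wh [161.7  79.8] a 22.9 rgb [50. 39. 23.]
top px [123 162  30  27] n 575 top 78.2 c [684.4 437. ] wh [55.8 53. ] a 73.5 rgb [78. 79. 70.]
top px [428 162  35  32] n 430 top 27.8 c [ 649.3 -427.9] wh [88.5 87.5] a 20.4 rgb [90. 88. 76.]
top px [307 164  86  46] n 2360 top 18.8 c [ 635.8 -160.6] wh [113.5 230.6] a 2.7 rgb [79. 53. 36.]
top px [210 178  63  40] n 1818 top 19.3 c [612.1 148. ] wh [173.7 111.5] a 87.9 rgb [77. 53. 37.]
top px [281 219  18  21] n 304 top 63.9 c [515.7  12. ] wh [45.7 46.4] a 88.5 rgb [108.  66.  75.]
top px [422 222  22  31] n 599 top 27.1 c [ 483.5 -377.4] wh [55.1 80.5] a 85
[... 2142 characters left out ...]
.]
side px [223 291  16  26] n 304 top 60.2 c [508.6 260.4] wh [18.8 19. ] a 16.3 rgb [15. 38. 83.]
side px [261 290  16  26] n 302 top 60.2 c [449.  210.3] wh [17.8 20.5] a 39.5 rgb [86. 52. 26.]
side px [ 80 292  44  45] n 1423 top 75.7 c [683.7 436.2] wh [56.  54.6] a 12.1 rgb [105. 105.  96.]
side px [174 352  41  48] n 961 top 31.2 c [462.2 401. ] wh [33.9 78. ] a 80.6 rgb [132.  97.  56.]
side px [  0 362  76  58] n 2452 top 218.7 c [570.3 586.2] wh [24.7 15.1] a 22.7 rgb [76. 61. 40.]
[[[ 0.181  0.595  0.317]
  [ 0.183  0.564  0.333]
  [ 0.181  0.552  0.321]
  [ 0.105 -0.001  0.013]]

 [[ 0.158  0.583  0.331]
  [ 0.157  0.563  0.331]
  [ 0.084  0.751  0.004]
  [ 0.104 -0.     0.156]]]
```

{"op": "drive_tool", "data": {"commands": [[[0, 0, -8.5, 0, 0, 0, 86], [0, 0, -8.5, 0, 0, 0, 86], [0, 0, -0.3, 0, 0, 0, 86], [0, 0, 0, 27.5, 38, 0, 86], [0, 0, 0, 27.5, 38, 0, 86]]]}}

```text
time: 0.6
eef_pos: [0.256, 0.5676, 0.2255]
tool_rot: [1.0, -0.002, -0.0, 0.001]
force: [0.9, 0.7, -0.4]
finger_gap: 0.086
gripper_force: 0.0
```

{"op": "drive_tool", "data": {"commands": [[[0, 0, 0, 27.5, 38, 0, 86], [0, 0, 0, 27.5, 38, 0, 86], [0, 0, 0, 27.5, 38, 0, 86], [0, 0, 0, 27.5, 38, 0, 86], [0, 0, 0, 27.5, 38, 0, 86]]]}}

```text
time: 1.1
eef_pos: [0.3942, 0.3764, 0.2267]
tool_rot: [1.0, -0.003, 0.0, -0.0]
force: [0.6, 1.4, -0.2]
finger_gap: 0.0859
gripper_force: 0.0
```

{"op": "drive_tool", "data": {"commands": [[[0, 0, 0, 27.5, 38, 0, 86], [0, 0, 0, 27.5, 38, 0, 86], [0, 0, 0, 27.5, 38, 0, 86], [0, 0, 0, 27.5, 38, 0, 86], [0, 0, 0, 27.5, 38, 0, 86]]]}}

```text
time: 1.6
eef_pos: [0.5316, 0.1862, 0.2267]
tool_rot: [1.0, -0.003, 0.0, -0.0]
force: [1.3, 1.5, 0.4]
finger_gap: 0.0862
gripper_force: 0.0
```

{"op": "drive_tool", "data": {"commands": [[[0, 0, 0, 27.5, 38, 0, 86], [0, 0, 0, -7, 48, 0, 86], [0, 0, 0, -7, 48, 0, 86], [0, 0, 0, -7, 48, 0, 86], [0, 0, 0, -7, 48, 0, 86]]]}}

```text
time: 2.1
eef_pos: [0.5295, -0.0439, 0.2265]
tool_rot: [1.0, -0.003, -0.0, 0.0]
force: [0.9, -0.2, -0.1]
finger_gap: 0.0859
gripper_force: 0.0
```

{"op": "drive_tool", "data": {"commands": [[[0, 0, 0, -7, 48, 0, 86], [0, 0, 0, -7, 48, 0, 86], [0, 0, 0, -7, 48, 0, 86], [0, 0, 0, -7, 48, 0, 86], [0, 0, 0, -7, 48, 0, 86]]]}}

```text
time: 2.6
eef_pos: [0.4943, -0.2838, 0.2267]
tool_rot: [1.0, -0.003, 0.0, -0.0]
force: [1.6, -0.8, 0.9]
finger_gap: 0.0861
gripper_force: 0.0
```

{"op": "drive_tool", "data": {"commands": [[[0, 0, 0, -6, 47, 0, 86], [0, 0, 0, -6, 47.5, 0, 86], [0, 0, 4.7, 0, 0, 0, 86], [0, 0, 0, 0, 0, 50, 86], [0, 0, 0, 0, 0, 50, 86]]]}}

```text
time: 3.1
eef_pos: [0.4835, -0.3775, 0.1266]
tool_rot: [0.999, -0.045, 0.002, 0.001]
force: [1.7, 1.0, -0.7]
finger_gap: 0.0862
gripper_force: 0.0
```

{"op": "drive_tool", "data": {"commands": [[[0, 0, 0, 0, 0, 45, 86], [0, 0, 0, 0, 0, 20, 86]]]}}

```text
time: 3.3
eef_pos: [0.4801, -0.3753, 0.0569]
tool_rot: [0.999, -0.044, -0.003, -0.001]
force: [0.5, 0.0, 1.4]
finger_gap: 0.0859
gripper_force: 0.0
```

```bash
python3 - <<'E'
from h import *
s,W=snap("side"); save(cv2.resize(s["img"][60:260,300:500],(600,600)),"s1.png")
E
```

```text
(no output)
```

View pics/s1.png

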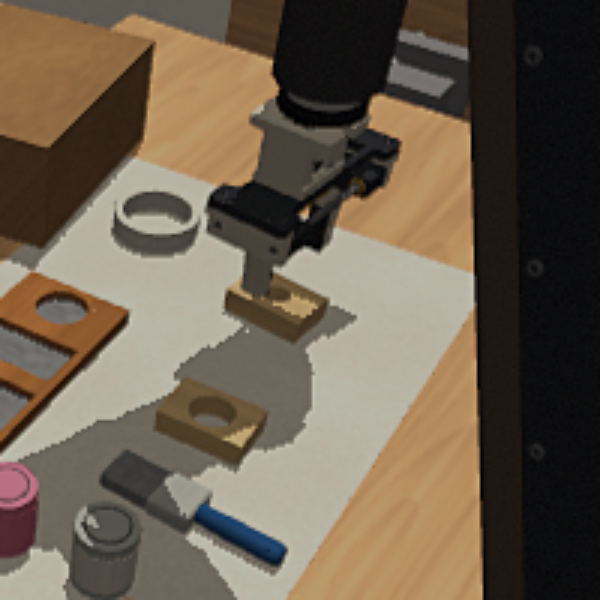

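The fingers straddle the small-hole block (crop around (265,290)), with free space on both sides. Going down and gripping.

{"op": "drive_tool", "data": {"commands": [[[0, 0, 0, 1.5, 2.5, 20, 86], [0, 0, 0, 0, 0, 23, 86], [0, 0, 0, 0, 0, 0, 86]]]}}

```text
time: 3.65
eef_pos: [0.4826, -0.3784, 0.0165]
tool_rot: [0.999, -0.043, -0.002, -0.001]
force: [-1.0, 0.6, -0.4]
finger_gap: 0.0861
gripper_force: 0.0
```

{"op": "drive_tool", "data": {"commands": [[[0, 0, 0, 0, 0, 0, 45], [0, 0, 0, 0, 0, 0, 45], [0, 0, 0, 0, 0, 0, 45], [0, 0, 0, 0, 0, 0, 45], [0, 0, 0, 0, 0, 0, 45]]]}}

```text
time: 4.15
eef_pos: [0.4846, -0.3793, 0.0194]
tool_rot: [0.999, -0.041, 0.001, 0.0]
force: [-0.3, 1.0, 4.2]
finger_gap: 0.0533
gripper_force: 30.0
```

{"op": "drive_tool", "data": {"commands": [[[0, 0, 0, 0, 0, -20, 45], [0, 0, 0, 0, 0, -20, 45], [0, 0, 0, 0, 0, -20, 45], [0, 0, 0, 0, 0, 0, 45]]]}}

```text
time: 4.55
eef_pos: [0.4859, -0.3799, 0.0817]
tool_rot: [0.999, -0.041, 0.002, 0.001]
force: [1.0, -0.3, -1.3]
finger_gap: 0.0533
gripper_force: 30.0
```

```bash
python3 - <<'E'
from h import *
s,W=snap("side"); save(cv2.resize(s["img"][90:190,340:440],(600,600)),"s2.png")
x,y,z=np.moveaxis(W,-1,0); m=(abs(x-.4835)<.06)&(abs(y+.379)<.05)&(z>.01)
im=s["img"].astype(int); m&=(im[...,0]-im[...,2]>25)
q=W[m]; print(len(q),np.percentile(q,[2,50,98],axis=0).round(4)); o=ctrl.observe(); print(o["eef_pos"],R.from_quat(o["tool_rot"]).as_matrix()[:,2])
E
```

```text
467 [[ 0.4417 -0.4181  0.0638]
 [ 0.466  -0.3645  0.0841]
 [ 0.5238 -0.3344  0.2476]]
[ 0.48502624 -0.37940442  0.08009083] [ 0.00271097 -0.00107554 -0.99999575]
```

View pics/s2.png

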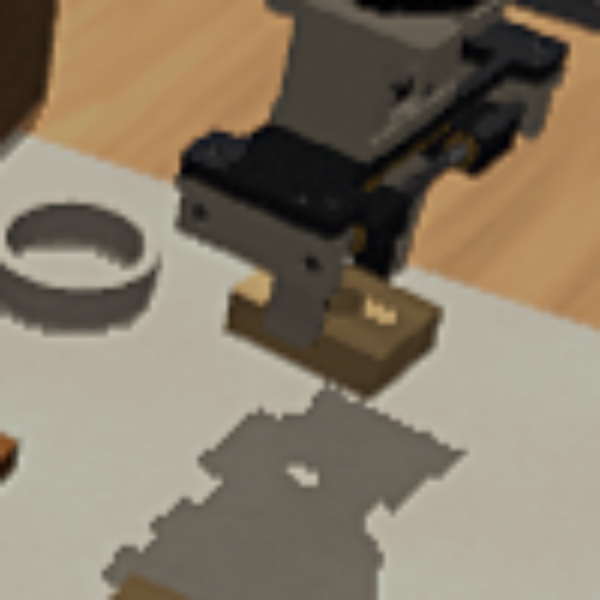

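The block hangs level in the fingers. Carrying it to board2's oblong pocket.

{"op": "drive_tool", "data": {"commands": [[[0, 0, 0, 0, 0, -30, 45], [0, 0, 0, 0, 0, -30, 45], [0, 0, -4.7, 0, 0, 0, 45], [0, 0, 0, 10, -30, 0, 45], [0, 0, 0, 11, -48, 0, 45]]]}}

```text
time: 5.1
eef_pos: [0.5047, -0.3017, 0.1374]
tool_rot: [1.0, -0.002, -0.001, -0.0]
force: [2.3, 0.9, -0.5]
finger_gap: 0.0532
gripper_force: 30.0
```

{"op": "drive_tool", "data": {"commands": [[[0, 0, 0, 11, -48, 0, 45], [0, 0, 0, 11, -48, 0, 45], [0, 0, 0, 11, -48, 0, 45], [0, 0, 0, 11, -48, 0, 45], [0, 0, 0, 11, -48, 0, 45]]]}}

```text
time: 5.6
eef_pos: [0.56, -0.0591, 0.1378]
tool_rot: [1.0, -0.001, -0.001, 0.0]
force: [1.0, -0.1, -0.8]
finger_gap: 0.0534
gripper_force: 30.0
```

{"op": "drive_tool", "data": {"commands": [[[0, 0, 0, 11, -48, 0, 45], [0, 0, 0, 11, -48, 0, 45], [0, 0, 0, 11, -48, 0, 45], [0, 0, 0, 11, -48, 0, 45], [0, 0, 0, 11, -48, 0, 45]]]}}

```text
time: 6.1
eef_pos: [0.6152, 0.1807, 0.1375]
tool_rot: [1.0, -0.0, -0.001, 0.0]
force: [0.9, 0.4, -0.8]
finger_gap: 0.0534
gripper_force: 30.0
```

{"op": "drive_tool", "data": {"commands": [[[0, 0, 2, 0, 0, 0, 45], [0, 0, 0, 0, 0, 0, 45]]]}}

```text
time: 6.3
eef_pos: [0.6149, 0.18, 0.1368]
tool_rot: [1.0, -0.017, -0.001, 0.001]
force: [0.0, -0.6, -0.8]
finger_gap: 0.0534
gripper_force: 30.0
```

{"op": "drive_tool", "data": {"commands": [[[0, 0, 0, 0, -10, 0, 45], [0, 0, 0, 0, 0, 45, 45], [0, 0, 0, 0, 0, 45, 45], [0, 0, 0, 0, 0, 0, 45]]]}}

```text
time: 6.7
eef_pos: [0.6116, 0.1858, 0.0425]
tool_rot: [1.0, -0.019, -0.005, 0.003]
force: [-0.4, -1.5, -1.1]
finger_gap: 0.0535
gripper_force: 30.0
```

```bash
python3 - <<'E'
from h import *
s,W=snap("side"); save(cv2.resize(s["img"][190:310,160:300],(700,600)),"s3.png")
o=ctrl.observe(); print(o["eef_pos"])
E
```

```text
[0.61399543 0.18678994 0.04613023]
```

View pics/s3.png

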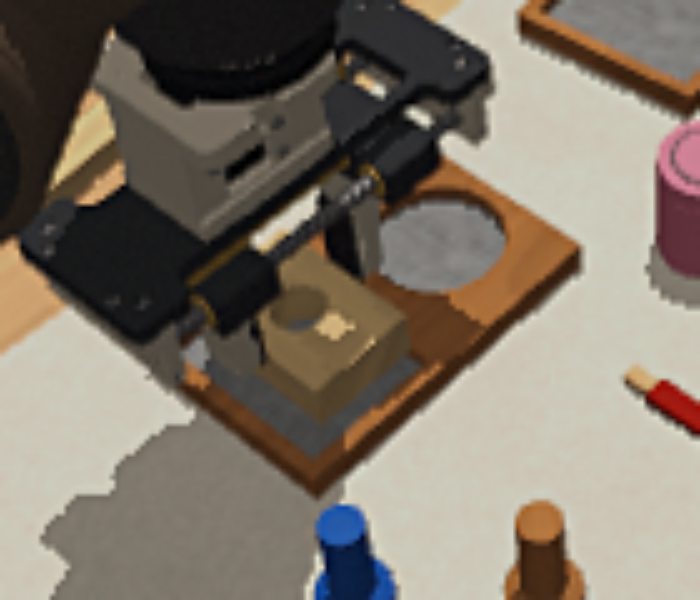

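The block hangs over the oblong pocket (crop around (320,370)). I'll shift 3 mm in y and lower it.

{"op": "drive_tool", "data": {"commands": [[[0, 0, 0, 0, -3, 10, 45], [0, 0, 0, 0, 0, 8, 45], [0, 0, 0, 0, 0, 0, 45]]]}}

```text
time: 7.05
eef_pos: [0.6163, 0.1919, 0.0309]
tool_rot: [1.0, -0.018, 0.0, -0.0]
force: [-0.6, 0.2, -0.2]
finger_gap: 0.0533
gripper_force: 30.0
```

{"op": "drive_tool", "data": {"commands": [[[0, 0, 0, 0, 0, 2, 45], [0, 0, 0, 0, 0, 2, 45], [0, 0, 0, 0, 0, 0, 45]]]}}

```text
time: 7.35
eef_pos: [0.6162, 0.1918, 0.0268]
tool_rot: [1.0, -0.018, 0.0, -0.0]
force: [0.6, 0.2, 0.0]
finger_gap: 0.0532
gripper_force: 30.0
```

{"op": "drive_tool", "data": {"commands": [[[0, 0, 0, -1, 0, 1.5, 45], [0, 0, 0, 0, 0, 0, 45], [0, 0, 0, 0, 0, 0, 64], [0, 0, 0, 0, 0, 0, 64], [0, 0, 0, 0, 0, 0, 64]]]}}

```text
time: 7.85
eef_pos: [0.615, 0.1918, 0.025]
tool_rot: [1.0, -0.018, -0.0, 0.0]
force: [0.3, 0.4, 0.1]
finger_gap: 0.0639
gripper_force: 0.0
```

{"op": "drive_tool", "data": {"commands": [[[0, 0, 0, 0, 0, -15, 64], [0, 0, 0, 0, 0, -45, 80], [0, 0, 0, 0, 0, -45, 80], [0, 0, -2, 0, 0, 0, 80], [0, 0, 0, 0, 0, 0, 80]]]}}

```text
time: 8.35
eef_pos: [0.616, 0.1924, 0.1331]
tool_rot: [1.0, -0.0, 0.002, -0.001]
force: [-0.8, 0.1, -0.3]
finger_gap: 0.08
gripper_force: 0.0
```

{"op": "drive_tool", "data": {"commands": [[[0, 0, 0, -31, 32, 0, 80], [0, 0, 0, -31, 32, 0, 80], [0, 0, 0, -31, 32, 0, 80], [0, 0, 0, -31, 32, 0, 80], [0, 0, 0, -31, 32, 0, 80]]]}}

```text
time: 8.85
eef_pos: [0.4579, 0.0305, 0.1295]
tool_rot: [1.0, -0.001, -0.001, 0.0]
force: [0.5, 0.9, -0.7]
finger_gap: 0.08
gripper_force: 0.0
```

{"op": "drive_tool", "data": {"commands": [[[0, 0, 0, -31, 33, 0, 80], [0, 0, 0, 0, 0, 20, 80], [0, 0, 0, 0, 0, 0, 80], [0, 0, 0, 0, 0, 0, 80]]]}}

```text
time: 9.25
eef_pos: [0.4291, -0.001, 0.1102]
tool_rot: [1.0, -0.001, -0.0, 0.0]
force: [-0.3, 1.0, 1.1]
finger_gap: 0.0797
gripper_force: 0.0
```

```bash
python3 - <<'E'
from m import *
s,W=snap("top"); np.savez("top1.npz",img=s["img"],W=W)
comps("top",W,s["img"],.006); print(ctrl.observe()["eef_pos"])
save(cv2.resize(s["img"][160:310,200:400],(800,600)),"t1.png")
E
```

```text
top px [395  92 119  64] n 5672 top 122.6 c [ 802.8 -443.8] wh [129.  260.5] a 8.3 rgb [77. 52. 30.]
top px [332  99  39  43] n 1334 top 112.7 c [ 812.1 -168.7] wh [75.5 86.3] a 0.2 rgb [98. 93. 83.]
top px [170 103  29  36] n 655 top 150.8 c [829.8 301. ] wh [26.9 26.8] a 47.7 rgb [74. 59. 45.]
top px [219 125  89  20] n 812 top 21.7 c [799.   80.7] wh [ 26.2 257.4] a 4.5 rgb [134. 112.  70.]
top px [  0 147  93  99] n 6030 top 223.1 c [638.8 621.4] wh [167.7  77.2] a 48.4 rgb [60. 47. 29.]
top px [123 161  30  29] n 574 top 78.2 c [683.6 436.8] wh [54.7 54.9] a 4.7 rgb [93. 94. 83.]
top px [428 162  35  33] n 433 top 27.4 c [ 649.  -427.9] wh [88.9 87.1] a 87.4 rgb [106. 104.  90.]
top px [139 164 255 166] n 16945 top 570.3 c [317.3 139.2] wh [34.5 97. ] a 0.0 rgb [56. 43. 33.]
top px [194 230  14  12] n 129 top 62.9 c [509.9 260.6] wh [16.8 17.3] a 48.6 rgb [25. 42. 82.]
top px [355 236  24  32] n 470 top 27.3 c [ 449.  -195.3] wh [80.  54.9] a 4.0 rgb [135. 113.  72.]
top px [140 239  20  30] n 416 top 33.2 c [463.4 402. ] wh [34.7 77.3] a 80.7 rgb [112.  79.  46.]
top px [  0 290  57  30] n 987 top 139.9 c [311.9 721. ] wh [14.1 22. ] a 88.3 rgb [36. 28. 22.]
[ 0.42960734 -0.00067082  0.11041974]
```

View pics/t1.png

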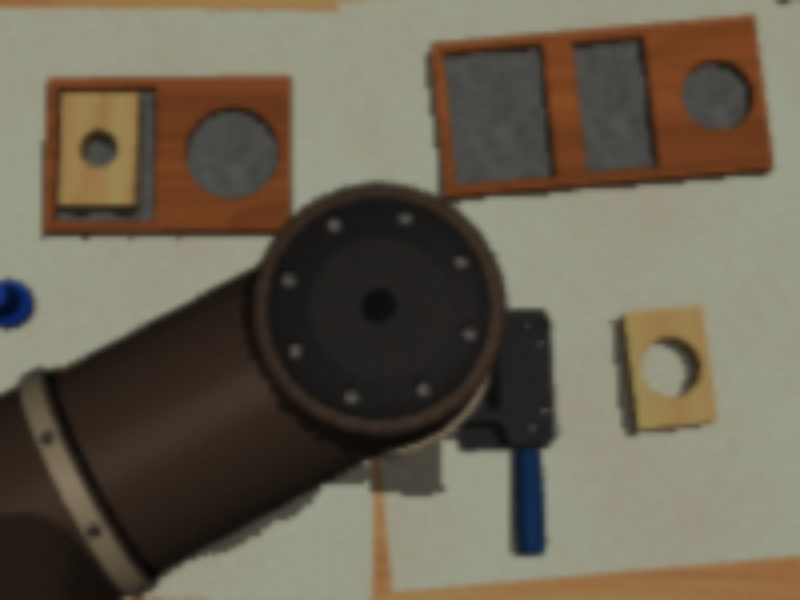

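The block lies in its pocket, but close to the left wall (crop (98,148)). I'll check its height and centre against the board.

```bash
cat > chk.py <<'E'
from h import *
def chk(W,c,top,r=(.06,.045),tol=.010):
    "rect + plane fit of points near height top around c"
    q=W[(abs(W[...,0]-c[0])<r[0])&(abs(W[...,1]-c[1])<r[1])&(abs(W[...,2]-top)<tol)]
    z=np.median(q[:,2]); q=q[abs(q[:,2]-z)<.006]
    A=np.c_[q[:,:2]-q[:,:2].mean(0),np.ones(len(q))]; k=np.linalg.lstsq(A,q[:,2],rcond=None)[0]
    print(len(q),"z %.1f"%(z*1e3),"slope deg",np.degrees(k[:2]).round(1),cv2.minAreaRect((q[:,:2]*1e3).astype(np.float32)))
if __name__=="__main__":
    W=np.load("top1.npz")["W"]; chk(W,(.612,.191),.031,tol=.009)
    q=W[(abs(W[...,0]-.612)<.05)&(abs(W[...,1]-.145)<.006)]; print("board z",np.median(q[:,2]))
E
python3 chk.py
```

```text
484 z 30.0 slope deg [-0.1  0. ] ((614.4137573242188, 193.31646728515625), (54.8358154296875, 81.40736389160156), 87.51758575439453)
board z 0.016045253821832785
```

Block is flat, 14 mm above the board and inside its pocket. Now the tin.

{"op": "drive_tool", "data": {"commands": [[[0, 0, 0, 1, 0.5, 40, 80], [0, 0, 0, 0, 0, 30, 80], [0, 0, 0, 0, 0, 15, 80], [0, 0, 0, 0, 0, 0, 80]]]}}

```text
time: 9.7
eef_pos: [0.4293, -0.0015, 0.0234]
tool_rot: [1.0, -0.0, -0.002, 0.001]
force: [0.4, 0.2, 0.6]
finger_gap: 0.0797
gripper_force: 0.0
```

{"op": "drive_tool", "data": {"commands": [[[0, 0, 0, 0, 0, 0, 40], [0, 0, 0, 0, 0, 0, 40], [0, 0, 0, 0, 0, 0, 40], [0, 0, 0, 0, 0, 0, 40], [0, 0, 0, 0, 0, 0, 40]]]}}

```text
time: 10.2
eef_pos: [0.4304, -0.0014, 0.0258]
tool_rot: [1.0, -0.0, 0.001, -0.0]
force: [-0.6, -0.3, 5.9]
finger_gap: 0.0492
gripper_force: 30.0
```

{"op": "drive_tool", "data": {"commands": [[[0, 0, 0, 0, 0, -20, 40], [0, 0, 0, 0, 0, -40, 40], [0, 0, 0, 0, 0, -40, 40], [0, 0, 0, 0, 0, -10, 40], [0, 0, 0, 0, 0, 0, 40]]]}}

```text
time: 10.7
eef_pos: [0.4308, -0.001, 0.1365]
tool_rot: [1.0, -0.0, 0.002, -0.001]
force: [-0.3, -1.5, -2.0]
finger_gap: 0.0495
gripper_force: 30.0
```

{"op": "drive_tool", "data": {"commands": [[[0, 0, 0, 40, -25, 0, 40], [0, 0, 0, 40, -25, 0, 40], [0, 0, 0, 40, -25, 0, 40], [0, 0, 0, 40, -25, 0, 40], [0, 0, 0, 20, -2, 0, 40]]]}}

```text
time: 11.2
eef_pos: [0.6119, 0.1025, 0.1316]
tool_rot: [1.0, 0.0, -0.001, 0.001]
force: [-0.8, -0.9, -1.8]
finger_gap: 0.0494
gripper_force: 30.0
```

{"op": "drive_tool", "data": {"commands": [[[0, 0, 0, 0, 0, 40, 40], [0, 0, 0, 0, 0, 40, 40], [0, 0, 0, 0, 0, 10, 40], [0, 0, 0, 0, 0, 0, 40], [0, 0, 0, 0, 0, 0, 40]]]}}

```text
time: 11.7
eef_pos: [0.6107, 0.1004, 0.0457]
tool_rot: [1.0, -0.0, 0.0, 0.0]
force: [-0.1, 0.8, -0.6]
finger_gap: 0.0497
gripper_force: 30.0
```

{"op": "drive_tool", "data": {"commands": [[[0, 0, 0, 0, 0, 8, 40], [0, 0, 0, 0, 0, 4, 40], [0, 0, 0, 0, 0, 0, 40], [0, 0, 0, 0, 0, 0, 40]]]}}

```text
time: 12.1
eef_pos: [0.6103, 0.1004, 0.0336]
tool_rot: [1.0, -0.0, 0.0, -0.0]
force: [0.4, 0.0, -1.9]
finger_gap: 0.0494
gripper_force: 30.0
```

{"op": "drive_tool", "data": {"commands": [[[0, 0, 0, 0, 0, 1, 40], [0, 0, 0, 0, 0, 0.5, 40], [0, 0, 0, 0, 0, 0, 40], [0, 0, 0, 0, 0, 0, 40]]]}}

```text
time: 12.5
eef_pos: [0.6102, 0.1004, 0.0318]
tool_rot: [1.0, -0.0, 0.0, -0.0]
force: [-1.1, -0.2, 1.5]
finger_gap: 0.0495
gripper_force: 30.0
```

{"op": "drive_tool", "data": {"commands": [[[0, 0, 0, 0, 0, 0, 60], [0, 0, 0, 0, 0, 0, 60], [0, 0, 0, 0, 0, 0, 60], [0, 0, 0, 0, 0, -20, 60], [0, 0, 0, 0, 0, -40, 70]]]}}

```text
time: 13.0
eef_pos: [0.6079, 0.0994, 0.089]
tool_rot: [1.0, -0.001, -0.003, 0.001]
force: [1.1, 0.7, 0.8]
finger_gap: 0.0638
gripper_force: 0.0
```

{"op": "drive_tool", "data": {"commands": [[[0, 0, 0, 0, 0, -40, 76], [0, 0, 0, -23, 42, 0, 76], [0, 0, 0, -23, 42, 0, 76], [0, 0, 0, -23, 42, 0, 76], [0, 0, 0, -23, 42, 0, 76]]]}}

```text
time: 13.5
eef_pos: [0.5169, -0.0689, 0.1318]
tool_rot: [1.0, -0.0, 0.0, -0.0]
force: [0.8, -0.9, 0.2]
finger_gap: 0.0761
gripper_force: 0.0
```

{"op": "drive_tool", "data": {"commands": [[[0, 0, 0, -23, 42, 0, 76], [0, 0, 0, -23, 42, 0, 76], [0, 0, 0, -23, 43, 0, 76], [0, 0, -4, 0, 0, 0, 76], [0, 0, 0, 0, 0, 0, 76]]]}}

```text
time: 14.0
eef_pos: [0.4482, -0.1958, 0.1318]
tool_rot: [0.999, 0.034, 0.0, 0.0]
force: [-0.1, 0.0, -0.2]
finger_gap: 0.0764
gripper_force: 0.0
```

```bash
python3 - <<'E'
from chk import *
s,W=snap("top"); chk(W,(.610,.101),.066,r=(.04,.04)); chk(W,(.614,.193),.030)
print(ctrl.observe()["eef_pos"])
E
```

```text
215 z 66.1 slope deg [-0.3  1.1] ((614.0751953125, 103.53826141357422), (41.250389099121094, 47.45659637451172), 23.707284927368164)
481 z 29.8 slope deg [-0.4 -0.3] ((614.177734375, 193.4765625), (54.482276916503906, 80.8501205444336), 87.82391357421875)
[ 0.44880308 -0.19501422  0.13180869]
```

{"op": "drive_tool", "data": {"commands": [[[0, 0, 0, 0, 0.5, 45, 76], [0, 0, 0, 0, 0, 40, 76], [0, 0, 0, 0, 0, 25, 76], [0, 0, 0, 0, 0, 6, 76], [0, 0, 0, 0, 0, 0, 76]]]}}

```text
time: 14.55
eef_pos: [0.449, -0.1944, 0.015]
tool_rot: [0.999, 0.035, -0.001, 0.0]
force: [0.5, -0.6, 0.9]
finger_gap: 0.0755
gripper_force: 0.0
```

{"op": "drive_tool", "data": {"commands": [[[0, 0, 0, 0, 0, 0, 45], [0, 0, 0, 0, 0, 0, 45], [0, 0, 0, 0, 0, 0, 45], [0, 0, 0, 0, 0, 0, 45], [0, 0, 0, 0, 0, 0, 45]]]}}

```text
time: 15.05
eef_pos: [0.4497, -0.1951, 0.0166]
tool_rot: [0.999, 0.035, 0.001, 0.0]
force: [-1.1, 1.9, 7.6]
finger_gap: 0.0533
gripper_force: 30.0
```

{"op": "drive_tool", "data": {"commands": [[[0, 0, 0, 0, 0, -20, 45], [0, 0, 0, 0, 0, -40, 45], [0, 0, 0, 0, 0, -20, 45], [0, 0, 4, 0, 0, 0, 45], [0, 0, 0, 0, 0, 0, 45]]]}}

```text
time: 15.55
eef_pos: [0.4491, -0.195, 0.0966]
tool_rot: [1.0, -0.001, 0.001, -0.0]
force: [0.1, 0.7, -1.9]
finger_gap: 0.0534
gripper_force: 30.0
```

{"op": "drive_tool", "data": {"commands": [[[0, 0, 0, 36, -21, 0, 45], [0, 0, 0, 36, -21, 0, 45], [0, 0, 0, 37, -21, 0, 45], [0, 0, 0, 37, -21, 0, 45], [0, 0, 0, 36.5, -21.5, 0, 45]]]}}

```text
time: 16.05
eef_pos: [0.6322, -0.0889, 0.0946]
tool_rot: [1.0, 0.0, -0.001, 0.0]
force: [0.7, -1.7, 0.5]
finger_gap: 0.0538
gripper_force: 30.0
```

{"op": "drive_tool", "data": {"commands": [[[0, 0, -3, 0, 0, 0, 45], [0, 0, 0, 0, 0, 35, 45], [0, 0, 0, 0, 0, 20, 45], [0, 0, 0, 0, 0, 0, 45], [0, 0, 0, 0, 0, 0, 45]]]}}

```text
time: 16.55
eef_pos: [0.6312, -0.0899, 0.0402]
tool_rot: [1.0, 0.026, -0.001, 0.0]
force: [1.2, -0.0, 0.5]
finger_gap: 0.054
gripper_force: 30.0
```

{"op": "drive_tool", "data": {"commands": [[[0, 0, 0, 0, -1, 8, 45], [0, 0, 0, 0, 0, 7, 45], [0, 0, 0, 0, 0, 0, 45], [0, 0, 0, 0, 0, 0, 45]]]}}

```text
time: 16.95
eef_pos: [0.6314, -0.0887, 0.0257]
tool_rot: [1.0, 0.026, 0.0, 0.0]
force: [0.0, -0.1, -0.4]
finger_gap: 0.0533
gripper_force: 30.0
```

{"op": "drive_tool", "data": {"commands": [[[0, 0, 0, 0, 0, 1.5, 45], [0, 0, 0, 0, 0, 1, 45], [0, 0, 0, 0, 0, 0, 45], [0, 0, 0, 0, 0, 0, 45]]]}}

```text
time: 17.35
eef_pos: [0.6314, -0.0887, 0.0231]
tool_rot: [1.0, 0.026, 0.0, 0.0]
force: [-1.8, -0.1, -0.2]
finger_gap: 0.0534
gripper_force: 30.0
```

{"op": "drive_tool", "data": {"commands": [[[0, 0, 0, 0, 0, 0.5, 45], [0, 0, 0, 0, 0, 0, 66], [0, 0, 0, 0, 0, 0, 66], [0, 0, 0, 0, 0, 0, 66], [0, 0, 0, 0, 0, -20, 66]]]}}

```text
time: 17.85
eef_pos: [0.6294, -0.0888, 0.0402]
tool_rot: [1.0, 0.025, -0.002, 0.0]
force: [-0.2, -0.3, -0.1]
finger_gap: 0.066
gripper_force: 0.0
```

{"op": "drive_tool", "data": {"commands": [[[0, 0, 0, 0, 0, -45, 66], [0, 0, 3, 0, 0, -40, 66], [0, 0, 0, -14, -40, 0, 66], [0, 0, 0, -15, -45, 0, 66], [0, 0, 0, -15, -45, 0, 66]]]}}

```text
time: 18.35
eef_pos: [0.587, 0.0423, 0.128]
tool_rot: [1.0, -0.001, 0.0, -0.0]
force: [1.1, 0.4, 0.3]
finger_gap: 0.066
gripper_force: 0.0
```

{"op": "drive_tool", "data": {"commands": [[[0, 0, 0, -15, -45, 0, 66], [0, 0, 0, -15, -45, 0, 66], [0, 0, 0, -15, -45, 0, 66], [0, 0, 0, -15, -45, 0, 66], [0, 0, 0, -15, -45, 0, 66]]]}}

```text
time: 18.85
eef_pos: [0.5118, 0.2682, 0.1279]
tool_rot: [1.0, -0.0, 0.0, -0.0]
force: [1.3, 1.0, 0.4]
finger_gap: 0.0657
gripper_force: 0.0
```

{"op": "drive_tool", "data": {"commands": [[[0, 0, 0, -15, -45, 0, 66], [0, 0, 0, -15, -45, 0, 66], [0, 0, 0, -15, -45, 0, 66], [0, 0, 0, 0, 0, 0, 66], [0, 0, 0, 0, 0, 0, 66]]]}}

```text
time: 19.35
eef_pos: [0.467, 0.4025, 0.1272]
tool_rot: [1.0, 0.001, -0.0, 0.0]
force: [0.3, -0.9, -0.2]
finger_gap: 0.066
gripper_force: 0.0
```

```bash
python3 - <<'E'
from chk import *
s,W=snap("top"); chk(W,(.632,-.089),.030); chk(W,(.610,.101),.066,r=(.04,.04)); 
print(ctrl.observe()["eef_pos"])
save(cv2.resize(s["img"][160:310,100:400],(800,400)),"t2.png")
E
```

```text
399 z 29.6 slope deg [0.4 0.4] ((630.433349609375, -86.87991333007812), (81.0956802368164, 54.05745315551758), 2.875272035598755)
258 z 66.4 slope deg [0.1 0.4] ((610.8817138671875, 101.10338592529297), (46.64399719238281, 49.54340744018555), 87.80296325683594)
[0.46737667 0.40144741 0.12724496]
```

View pics/t2.png

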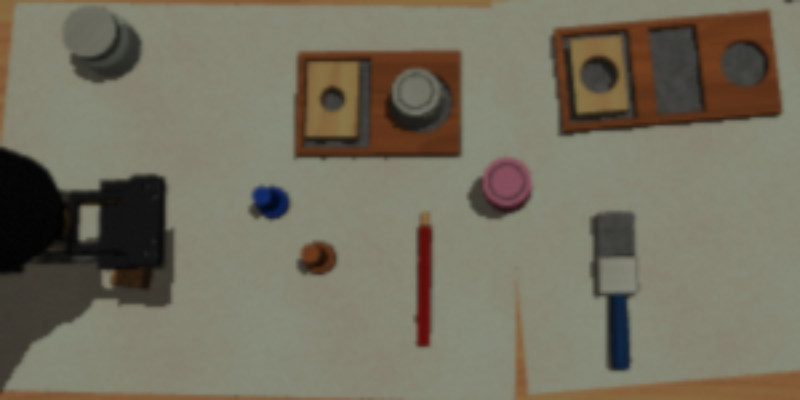

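Both blocks and the tin sit in their pockets (crop (598,73), (333,98), (416,92)), flat by depth. The gripper is above the sander at (135,250).

{"op": "drive_tool", "data": {"commands": [[[0, 0, 0, -4, 0, 0, 66], [0, 0, 8.5, 0, 0, 0, 66], [0, 0, 0.5, 0, 0, 40, 66], [0, 0, 0, 0, 0, 40, 66], [0, 0, 0, 0, 0, 20, 66]]]}}

```text
time: 19.9
eef_pos: [0.463, 0.3986, 0.0249]
tool_rot: [0.997, -0.08, -0.001, 0.001]
force: [-0.4, 0.5, -0.2]
finger_gap: 0.0657
gripper_force: 0.0
```

{"op": "drive_tool", "data": {"commands": [[[0, 0, 0, 0, 0, 10, 66], [0, 0, 0, 0, 0, 0, 66], [0, 0, 0, 0, 0, 0, 66]]]}}

```text
time: 20.2
eef_pos: [0.4646, 0.4017, 0.0187]
tool_rot: [0.997, -0.079, 0.0, -0.001]
force: [-0.0, -0.6, 0.5]
finger_gap: 0.0661
gripper_force: 0.0
```

{"op": "drive_tool", "data": {"commands": [[[0, 0, 0, 0, 0, 0, 25], [0, 0, 0, 0, 0, 0, 25], [0, 0, 0, 0, 0, 0, 25], [0, 0, 0, 0, 0, 0, 25], [0, 0, 0, 0, 0, 0, 25]]]}}

```text
time: 20.7
eef_pos: [0.4639, 0.4016, 0.0179]
tool_rot: [0.997, -0.079, 0.0, -0.0]
force: [-0.5, 0.2, 1.8]
finger_gap: 0.0334
gripper_force: 30.0
```

{"op": "drive_tool", "data": {"commands": [[[0, 0, 0, 0, 0, -20, 25], [0, 0, 0, 0, 0, -40, 25], [0, 0, 0, 0, 0, -45, 25], [0, 0, -8.5, 0, 0, 0, 25], [0, 0, -0.5, 0, 0, 0, 25]]]}}

```text
time: 21.2
eef_pos: [0.464, 0.4021, 0.124]
tool_rot: [1.0, 0.001, 0.001, -0.001]
force: [0.1, 0.0, -1.5]
finger_gap: 0.0335
gripper_force: 30.0
```

{"op": "drive_tool", "data": {"commands": [[[0, 0, 0, 14, 45, 0, 25], [0, 0, 0, 14.5, 48, 0, 25], [0, 0, 0, 14.5, 48, 0, 25], [0, 0, 0, 14.5, 48, 0, 25], [0, 0, 0, 14.5, 48, 0, 25]]]}}

```text
time: 21.7
eef_pos: [0.5347, 0.1626, 0.1212]
tool_rot: [1.0, -0.002, -0.001, 0.001]
force: [0.8, -0.3, -1.4]
finger_gap: 0.0336
gripper_force: 30.0
```

{"op": "drive_tool", "data": {"commands": [[[0, 0, 0, 14.5, 48, 0, 25], [0, 0, 0, 14.5, 48, 0, 25], [0, 0, 0, 14.5, 48, 0, 25], [0, 0, 0, 14.5, 48, 0, 25], [0, 0, 0, 14.5, 48, 0, 25]]]}}

```text
time: 22.2
eef_pos: [0.6068, -0.0765, 0.121]
tool_rot: [1.0, -0.002, -0.001, 0.0]
force: [1.3, -0.1, -0.2]
finger_gap: 0.0338
gripper_force: 30.0
```

{"op": "drive_tool", "data": {"commands": [[[0, 0, 0, 14, 48, 0, 25], [0, 0, 0, 13, 48, 0, 25], [0, 0, -3, 0, 0, 0, 25], [0, 0, 0, 0, 0, 0, 25], [0, 0, 0, 0, 0, 0, 25]]]}}

```text
time: 22.7
eef_pos: [0.6335, -0.1702, 0.1212]
tool_rot: [1.0, 0.024, -0.001, -0.0]
force: [-1.0, 0.5, -0.9]
finger_gap: 0.0336
gripper_force: 30.0
```

{"op": "drive_tool", "data": {"commands": [[[0, 0, 0, 3, 0.5, 40, 25], [0, 0, 0, 0, 0, 40, 25], [0, 0, 0, 0, 0, 10, 25], [0, 0, 0, 0, 0, 4, 25], [0, 0, 0, 0, 0, 0, 25]]]}}

```text
time: 23.2
eef_pos: [0.6382, -0.1702, 0.0294]
tool_rot: [1.0, 0.026, 0.0, 0.0]
force: [0.6, 0.2, 0.2]
finger_gap: 0.0336
gripper_force: 30.0
```

{"op": "drive_tool", "data": {"commands": [[[0, 0, 0, 0, 0, 1, 25], [0, 0, 0, 0, 0, 0, 25], [0, 0, 0, 0, 0, 0, 25]]]}}

```text
time: 23.5
eef_pos: [0.6381, -0.1708, 0.0289]
tool_rot: [1.0, 0.026, 0.001, 0.0]
force: [0.7, 0.5, -0.8]
finger_gap: 0.0336
gripper_force: 30.0
```

{"op": "drive_tool", "data": {"commands": [[[0, 0, 0, -1, 0, 2.5, 25], [0, 0, 0, 0, 0, 2, 25], [0, 0, 0, 0, 0, 0, 25], [0, 0, 0, 0, 0, 0, 25]]]}}

```text
time: 23.9
eef_pos: [0.6365, -0.1709, 0.0239]
tool_rot: [1.0, 0.026, 0.0, 0.0]
force: [-2.7, 0.9, 6.2]
finger_gap: 0.0336
gripper_force: 30.0
```

{"op": "drive_tool", "data": {"commands": [[[0, 0, 0, 0, 0, 0, 46], [0, 0, 0, 0, 0, 0, 46], [0, 0, 0, 0, 0, 0, 46], [0, 0, 0, 0, 0, -20, 46], [0, 0, 0, 0, 0, -45, 46]]]}}

```text
time: 24.4
eef_pos: [0.6335, -0.1707, 0.0844]
tool_rot: [1.0, 0.025, -0.004, -0.0]
force: [0.9, -0.2, 0.4]
finger_gap: 0.0459
gripper_force: 0.0
```

{"op": "drive_tool", "data": {"commands": [[[0, 0, 3, 0, 0, -40, 50], [0, 0, 0, -21, -42, 0, 50], [0, 0, 0, -21, -42, 0, 50], [0, 0, 0, -21, -42, 0, 50], [0, 0, 0, -21, -42, 0, 50]]]}}

```text
time: 24.9
eef_pos: [0.5516, -0.0016, 0.128]
tool_rot: [1.0, -0.001, 0.0, -0.0]
force: [1.5, 1.0, 0.2]
finger_gap: 0.0499
gripper_force: 0.0
```

{"op": "drive_tool", "data": {"commands": [[[0, 0, 0, -21, -42, 0, 50], [0, 0, 0, -21, -42, 0, 50], [0, 0, 0, -21, -42, 0, 50], [0, 0, 0, -21, -42, 0, 50], [0, 0, 0, -19, -45, 0, 50]]]}}

```text
time: 25.4
eef_pos: [0.4485, 0.2116, 0.1283]
tool_rot: [1.0, -0.001, 0.0, -0.0]
force: [1.3, -0.2, -0.4]
finger_gap: 0.05
gripper_force: 0.0
```

{"op": "drive_tool", "data": {"commands": [[[0, 0, 0, 0, 0, 0, 50], [0, 0, 0, 0, 0, 0, 50]]]}}

```text
time: 25.6
eef_pos: [0.4492, 0.2115, 0.1281]
tool_rot: [1.0, 0.001, 0.0, -0.0]
force: [-0.5, -0.6, -0.5]
finger_gap: 0.0503
gripper_force: 0.0
```

```bash
python3 - <<'E'
from chk import *
s,W=snap("top"); chk(W,(.636,-.171),.036,r=(.06,.03),tol=.008); chk(W,(.632,-.089),.030)
print(ctrl.observe()["eef_pos"])
E
```

```text
338 z 35.5 slope deg [ 0.3 -0.9] ((635.84375, -168.63272094726562), (78.72547912597656, 34.52204895019531), 2.3076329231262207)
401 z 29.5 slope deg [ 0.1 -0.3] ((630.6627807617188, -86.8757095336914), (81.64851379394531, 54.16288375854492), 2.8791582584381104)
[0.44958962 0.21043388 0.12798825]
```

{"op": "drive_tool", "data": {"commands": [[[0, 0, 0, 0, 0.5, 40, 50], [0, 0, 0, 0, 0, 40, 50], [0, 0, 0, 0, 0, 18, 50], [0, 0, 0, 0, 0, 6, 50], [0, 0, 0, 0, 0, 0, 50]]]}}

```text
time: 26.15
eef_pos: [0.45, 0.2085, 0.0235]
tool_rot: [1.0, -0.001, -0.001, 0.001]
force: [-0.9, -0.7, 0.6]
finger_gap: 0.05
gripper_force: 0.0
```

{"op": "drive_tool", "data": {"commands": [[[0, 0, 0, 0, 0, 0, 10], [0, 0, 0, 0, 0, 0, 10], [0, 0, 0, 0, 0, 0, 10], [0, 0, 0, 0, 0, 0, 10], [0, 0, 0, 0, 0, 0, 10]]]}}

```text
time: 26.65
eef_pos: [0.45, 0.2101, 0.0246]
tool_rot: [1.0, -0.0, 0.0, -0.0]
force: [-0.5, 0.2, 3.9]
finger_gap: 0.0185
gripper_force: 30.0
```

{"op": "drive_tool", "data": {"commands": [[[0, 0, 0, 0, 0, -20, 10], [0, 0, 0, 0, 0, -40, 10], [0, 0, 0, 0, 0, -45, 10], [0, 0, 0, 0, 0, 0, 10], [0, 0, 0, 0, 0, 0, 10]]]}}

```text
time: 27.15
eef_pos: [0.4502, 0.2104, 0.1304]
tool_rot: [1.0, -0.0, 0.001, -0.001]
force: [-0.1, -0.0, -1.8]
finger_gap: 0.0188
gripper_force: 30.0
```

{"op": "drive_tool", "data": {"commands": [[[0, 0, 0, 19, 45, 0, 10], [0, 0, 0, 19, 45, 0, 10], [0, 0, 0, 19, 45, 0, 10], [0, 0, 0, 19, 45, 0, 10], [0, 0, 0, 19, 45, 0, 10]]]}}

```text
time: 27.65
eef_pos: [0.5442, -0.0172, 0.1278]
tool_rot: [1.0, -0.0, -0.001, 0.0]
force: [1.2, 0.5, -0.3]
finger_gap: 0.019
gripper_force: 30.0
```

{"op": "drive_tool", "data": {"commands": [[[0, 0, 0, 19, 45, 0, 10], [0, 0, 0, 19, 45, 0, 10], [0, 0, 0, 19, 46, 0, 10], [0, 0, 0, 19, 46, 0, 10], [0, 0, 0, 19, 46, 0, 10]]]}}

```text
time: 28.15
eef_pos: [0.639, -0.2452, 0.1271]
tool_rot: [1.0, -0.0, -0.001, -0.0]
force: [1.5, 1.5, -1.1]
finger_gap: 0.0189
gripper_force: 30.0
```

{"op": "drive_tool", "data": {"commands": [[[0, 0, 0, 0, 0, 40, 10], [0, 0, 0, 0, 0, 30, 10], [0, 0, 0, 0, 0, 0, 10], [0, 0, 0, 0, 0, 0, 10], [0, 0, 0, 0, 0, 0, 10]]]}}

```text
time: 28.65
eef_pos: [0.6405, -0.2432, 0.0606]
tool_rot: [1.0, 0.0, 0.001, 0.0]
force: [0.1, 0.3, -0.4]
finger_gap: 0.0188
gripper_force: 30.0
```

```bash
python3 - <<'E'
from h import *
s,W=snap("side"); save(cv2.resize(s["img"][110:230,250:390],(700,600)),"s4.png")
o=ctrl.observe(); print(o["eef_pos"])
E
```

```text
[ 0.64067178 -0.24311914  0.06101764]
```

View pics/s4.png

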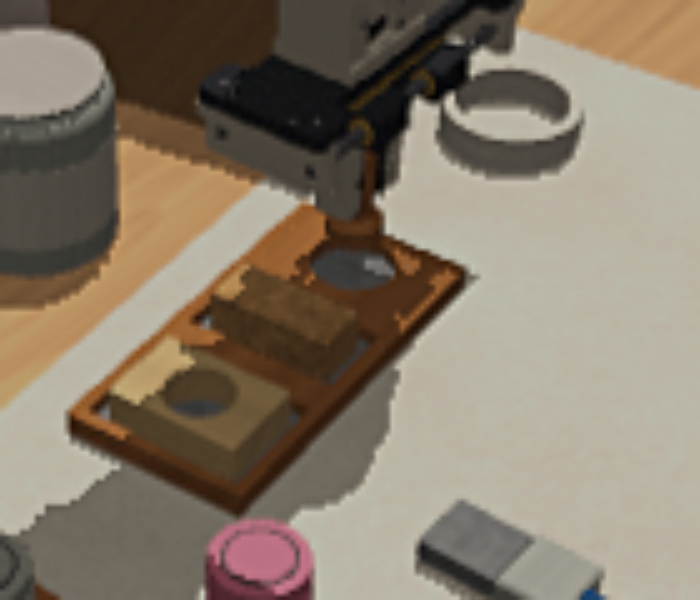

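The perch hangs upright over the round pocket (crop (355,225) above (355,262)). Lowering it.

{"op": "drive_tool", "data": {"commands": [[[0, 0, 0, -0.5, 0.5, 15, 10], [0, 0, 0, 0, 0, 10, 10], [0, 0, 0, 0, 0, 3, 10], [0, 0, 0, 0, 0, 0, 10], [0, 0, 0, 0, 0, 0, 10]]]}}

```text
time: 29.2
eef_pos: [0.6389, -0.2437, 0.0309]
tool_rot: [1.0, -0.0, -0.0, -0.0]
force: [1.2, 0.3, 0.1]
finger_gap: 0.0191
gripper_force: 30.0
```

{"op": "drive_tool", "data": {"commands": [[[0, 0, 0, 0, 0, 1.5, 10], [0, 0, 0, 0, 0, 0.5, 10], [0, 0, 0, 0, 0, 0, 10], [0, 0, 0, 0, 0, 0, 10]]]}}

```text
time: 29.6
eef_pos: [0.6391, -0.2439, 0.0306]
tool_rot: [1.0, -0.0, 0.0, 0.0]
force: [-4.5, 2.8, 11.3]
finger_gap: 0.0185
gripper_force: 30.0
```

{"op": "drive_tool", "data": {"commands": [[[0, 0, 0, 0, 0, -1, 10], [0, 0, 0, 0, 0, 0, 36], [0, 0, 0, 0, 0, 0, 36], [0, 0, 0, 0, 0, 0, 36], [0, 0, 0, 0, 0, -15, 36]]]}}

```text
time: 30.1
eef_pos: [0.6372, -0.2436, 0.0431]
tool_rot: [1.0, -0.001, -0.002, -0.0]
force: [-1.0, -0.5, -0.6]
finger_gap: 0.0354
gripper_force: 0.0
```

{"op": "drive_tool", "data": {"commands": [[[0, 0, 0, 0, 0, -40, 36], [0, 0, 0, 0, 0, -45, 36], [0, 0, 0, -40, 25, -20, 36], [0, 0, 0, -40, 25, 0, 36], [0, 0, 0, -40, 25, 0, 36]]]}}

```text
time: 30.6
eef_pos: [0.5192, -0.3188, 0.1518]
tool_rot: [1.0, 0.0, 0.001, 0.0]
force: [-0.0, -1.2, -0.2]
finger_gap: 0.0362
gripper_force: 0.0
```

{"op": "drive_tool", "data": {"commands": [[[0, 0, 0, -30, 40, 0, 36], [0, 0, 0, -20, 45, 0, 36], [0, 0, 0, 0, 0, 0, 36], [0, 0, 0, 0, 0, 0, 36], [0, 0, 0, 0, 0, 0, 36]]]}}

```text
time: 31.1
eef_pos: [0.4701, -0.4028, 0.1501]
tool_rot: [1.0, -0.0, 0.0, 0.0]
force: [-0.1, 0.8, -0.1]
finger_gap: 0.0362
gripper_force: 0.0
```

```bash
python3 - <<'E'
from m import *
from chk import chk
s,W=snap("top"); save(cv2.resize(s["img"][150:310,110:410],(800,427)),"t3.png")
chk(W,(.64,-.243),.066,r=(.03,.03)); chk(W,(.636,-.171),.036,r=(.06,.03),tol=.008); chk(W,(.632,-.089),.030); chk(W,(.610,.101),.066,r=(.04,.04)); chk(W,(.614,.193),.030)
comps("top",W,s["img"],.006); print(ctrl.observe()["eef_pos"])
E
```

```text
37 z 65.9 slope deg [-1.6 -2.7] ((638.2223510742188, -241.66390991210938), (16.772178649902344, 16.73043441772461), 79.94158172607422)
334 z 35.8 slope deg [-0.2 -0.6] ((635.4061279296875, -168.81637573242188), (78.32474517822266, 34.254398345947266), 2.3784804344177246)
403 z 29.6 slope deg [0.3 0. ] ((629.8056640625, -87.03875732421875), (80.60040283203125, 53.85453414916992), 3.3817827701568604)
263 z 66.4 slope deg [0.4 1. ] ((610.0613403320312, 101.24848175048828), (46.74690246582031, 49.58793258666992), 89.73291778564453)
480 z 29.7 slope deg [-0.5 -0.1] ((608.7840576171875, 193.4134979248047), (54.328163146972656, 91.69463348388672), 87.95211029052734)
top px [307  92 253 246] n 33490 top 734.2 c [ 319.5 -117.9] wh [38.9 91.4] a 0.0 rgb [53. 40. 28.]
top px [332  99  39  43] n 1325 top 112.6 c [ 812.1 -168.7] wh [86.3 75.7] a 90.0 rgb [110. 104.  93.]
top px [170 103  29  35] n 651 top 150.6 c [829.2 301.2] wh [27.9 26.3] a 61.8 rgb [83. 67. 51.]
top px [219 125  89  20] n 818 top 21.8 c [799.1  80.8] wh [ 26.1 257.9] a 4.6 rgb [148. 125.  78.]
top px [  0 147  93  99] n 6041 top 222.8 c [638.3 621.4] wh [165.8  76.8] a 47.9 rgb [68. 53. 33.]
top px [122 162  31  27] n 580 top 78.2 c [685.5 436.9] wh [55.4 54.2] a 33.6 rgb [104. 106.  94.]
top px [210 178  63  41] n 2234 top 67.1 c [610.1 101.2] wh [46.7 49.6] a 89.7 rgb [118.  87.  59.]
top px [281 219  18  21] n 302 top 63.5 c [515.8  12.1] wh [45.7 46.2] a 88.5 rgb [141.  88. 100.]
top px [194 230  14  12] n 127 top 62.0 c [509.6 260.5] wh [17.2 17. ] a 44.6 rgb [29. 48. 92.]
top px [255 239   7  51] n 199 top 11.8 c [425.1 102.3] wh [ 14.8 137.9] a 87.3 rgb [120.  45.  37.]
top px [323 239  16  60] n 668 top 22.2 c [406.6 -95.6] wh [ 40.8 160. ] a 87.7 rgb [53. 58. 61.]
top px [  0 290  56  30] n 955 top 140.6 c [312.1 722. ] wh [22.9 12.9] a 4.2 rgb [40. 32. 25.]
[ 0.47035301 -0.40244438  0.15003522]
```

View pics/t3.png

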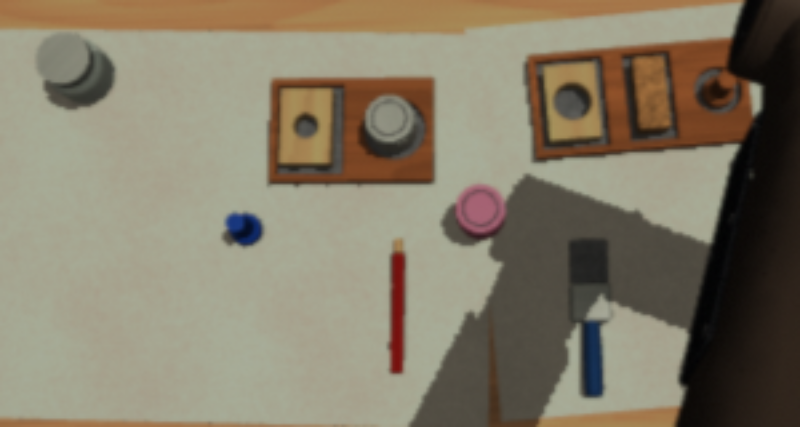

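All five parts sit in their pockets: (306,125), (389,120), (571,100), (652,92) and (718,90) in the crop. Their top heights match standing on the pocket floors, and the bystanders have not moved.

```bash
python3 -c "
from rig import ctrl
print(ctrl.hand_in())"
```

```text
the job is handed in; nothing more can be done
None
```

Both nest-box kits are made up and handed in at about 31 s: by the last top-camera check all five parts are flat or upright in their own pockets, and the pencil, brush, jar and look-alikes have not moved.

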